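# Carry a roller ball to the checking plate on its sample tray

## Task

Take the loose white roller ball from its cradle and set it gently into the shallow pocket of the sample tray while the tray stands on its pedestal. Then lift the tray by its handle, keeping it level so that the ball stays in the pocket, and carry it so that the ball is over the middle of the checking plate, with the tray's underside about 10 cm above the plate. Finish while still holding it there, level and still, and leave the other things on the table where they are.

Things in the scene. Friction and masses are not known exactly. Their poses are not given: they have to be found in the camera images.
- roller_center (a point): centre of the loose roller ball for a roll-on bottle: plain white plastic, 36 mm diameter, 24 g or so; it starts on the cradle. It rolls freely when not in a pocket.
- cradle: fixed cradle the ball starts on: a round steel foot (64 mm diameter, 8 mm high) with a grey plastic post (34 mm diameter) whose top is a shallow pocket, floor 30 mm above the table, rim 3.5 mm higher; the ball's centre rests 48 mm above the table. Origin at the centre of its underside.
- stand: fixed round steel pedestal the tray starts on: 70 mm diameter, 50 mm high, with a 100 mm foot 6 mm thick. Origin at the centre of its underside, on the table.
- tray_grip (a point): middle of the sample tray's handle, 42 mm above the tray's underside, axes as the tray: x towards the ball pocket, y across the handle, z up. The handle is an upright black blade, 36 mm (x) by 14 mm (y), its top 65 mm above the underside; pinch it across its 14 mm. Starts 92 mm above the table.
- tray_pocket (a point): ball centre when seated in the tray's pocket: 56 mm along tray x from the handle's middle, 35 mm above the underside; same axes. The pocket is the hollow top of a grey post 34 mm across near one end: floor 17 mm above the underside, inner diameter 25 mm, rim only 3.5 mm high. The ball has 1 to 2 mm of play, is mostly exposed and rolls out past about 35 degrees of tip.
- plate_top (a point): centre of the upper face of the fixed checking plate: a flat white panel in a black frame, 150 by 120 mm, 18 mm high; this point is 18 mm above the table.
- plate: the same checking plate; origin at the centre of its underside, x along its 150 mm.
- oil_a: bystander: small amber bottle with blue cap, 38 mm diameter, 85 mm high, upright; origin under its centre
- oil_b: bystander: small amber bottle with blue cap, 38 mm diameter, 85 mm high, upright; origin under its centre
- oil_c: bystander: small amber bottle with blue cap, 38 mm diameter, 85 mm high, upright; origin under its centre
- powder_a: bystander: pink bottle, 44 mm diameter, 120 mm high, upright; origin under its centre
- powder_b: bystander: pink bottle, 44 mm diameter, 120 mm high, upright; origin under its centre
- tape: bystander: empty tape core, ring 90 mm across and 24 mm high, lying flat; origin under its centre
- wipes: bystander: white pack 100 by 160 by 50 mm lying flat; origin under its centre
- tray: the loose sample tray: flat aluminium plate 160 mm (x) by 84 mm (y), 5 mm thick, 9 mm high rim, about 180 g, with one ball pocket near its +x end and an upright handle in its middle. Origin at the centre of its underside, z up. It starts resting level on the pedestal, middle over middle.
- roller: the roller ball itself; origin at its centre, turns as it rolls
Mind the look-alikes: they are no part of the job. Of the things like the roller, leave any that is pink; of the rest the larger one is meant. There is more than one size of the plate; the job needs the larger.

How it is judged:
By the outcome, as a careful person would: the job done as asked, in the order asked, and still so for the second after the job is handed in, while the arm keeps its last pose, push and grip.
It also fails if it takes over 64 s, if anything falls off the work surface, if the arm or the gripper's body presses on something with over 40 N, if the wrist force passes 120 N, or if a joint passes its speed limit or range.

## Robot

A 7-joint arm with a two-finger parallel gripper is mounted at the origin on the work surface. World frame = base frame: x ahead of the robot, y to its left, z up, the work surface at z = 0. Lengths are in m, angles in rad, forces in N, time in s.
With the tool pointing down it reaches from about 0.425 to 0.95 m from the base axis. Payload 16.7 kg.
Tool frame: the origin (TCP) lies at the very end of the fingers, on their centre line; the grasp point (between the pads) lies 19 mm behind it; z points along the fingers, y is the direction in which the jaws open and shut (so a half turn about z gives the same grasp; the last joint's range is limited). The gripper opens to 94 mm and grips with 3 to 60 N. Pads are 16 mm wide; open, the fingers measure 119 mm over their backs; the gripper's body (75 mm by 177 mm) begins 78 mm behind the grasp point.
Start: joints at [1.05, 0.426, 0.074, 1.606, -0.034, 1.111, -0.067], TCP at [0.245, -0.629, 0.205] pointing down, gripper open.
Joint ranges: [-2.85, 2.85], [-0.5, 2.14], [-1.23, 1.37], [0.21, 2.46], [-1.02, 4.16], [0.16, 2.05], [-2.73, 2.73]. Speed limits (rad/s): [1.89, 1.89, 2.39, 2.39, 3.01, 3.01, 3.01].

## Interface

Orientations are given as a unit quaternion [x, y, z, w].
In Python, from plant import manip gives the robot as it stands. Calls block until the motion is done:
- manip.reach(position, orientation): joint-space move of the TCP to a pose.
- manip.move_l(position, max_speed=0.15, frame=None): straight line of the TCP; frame=None keeps the orientation; max_speed is the mean speed in m/s.
- manip.set_joints(angles): joint-space move.
- manip.gripper_to(opening): opening from 0.0 (shut) to 1.0 (fully open); the grip force is fixed at half the most; returns when the fingers have stopped.
- manip.pause(seconds).
- manip.ik(position, orientation): joint angles nearest the present ones, or None.
- manip.sense(): the state.
- manip.snapshot(name): name is "side" or "top"; returns the picture (384x512x3 uint8, red, green, blue); there is no depth.
- manip.camera_model(name): a dict with "mtx" (3x3 intrinsics, pixels), "R" (3x3) and "t" (3): a world point X has camera coordinates R X + t. Camera axes: x right, y down, z forward; pixel columns grow to the right and rows downward; lengths in m; the calibration is good to about 2 mm. A picture is of the moment at which its call begins. camera_model takes no time and is no camera call.
A pose or a line that the arm cannot do raises manip.PlanningError and nothing moves.
- manip.job_done(): hands the job in, once; it reports no verdict.
The state is a dict: "clock": time; "q": joint angles; "qd": joint speeds; "tau": joint torques, N m; "tcp_pos": TCP position; "tool_rot": TCP orientation; "ft_force": force on the tool from outside, world axes, zero at the start; "ft_torque": the same for the moment, N m; "width": opening from 0.0 (shut) to 1.0 (fully open).
Only numpy, scipy, OpenCV 4.12 (cv2) and the standard library are available. Lean on these libraries where they do the work, as an engineer would, in place of code of your own. Each camera call takes 0.05 s, during which the arm holds its last target. There are 200 camera calls.

## Working session

There is one attempt and no reset: what is moved stays moved. The work goes in short steps, each a Python script; the robot and the scene stay as the last script left them, time stands still between calls to the robot, and variables do not carry over. Pictures are saved under pics/ and viewed, about 8 in all and at most 12, crops included, and the job is handed in when it is done.

```bash
mkdir -p pics
python3 - <<'E'
from plant import manip
import cv2,numpy as np
for n in("top","side"):
    im=manip.snapshot(n); cv2.imwrite(f"pics/{n}0.png",im[:,:,::-1])
    c=manip.camera_model(n); print(n,np.round(c["mtx"],1).tolist(),np.round(c["R"],3).tolist(),np.round(c["t"],3).tolist(), np.round(-c["R"].T@c["t"],3) )
s=manip.sense();print(s["clock"],s["tcp_pos"],s["tool_rot"],s["ft_force"])
E
```

```text
top [[383.0, 0.0, 260.5], [0.0, 383.0, 191.4], [0.0, 0.0, 1.0]] [[0.018, -1.0, -0.008], [-0.998, -0.017, -0.065], [0.064, 0.01, -0.998]] [-0.013, 0.555, 0.985] [ 0.491 -0.013  1.018]
side [[359.1, 0.0, 255.6], [0.0, 359.1, 193.1], [0.0, 0.0, 1.0]] [[-0.991, -0.132, 0.02], [-0.088, 0.532, -0.842], [0.101, -0.837, -0.538]] [0.541, 0.124, 0.76] [0.47  0.641 0.504]
0.1 [ 0.24443757 -0.62877871  0.20485952] [ 9.82866853e-01  1.84316133e-01 -1.36240961e-04 -5.42214409e-04] [-0.3708156  -0.21298692  0.75879848]
```

View pics/top0.png

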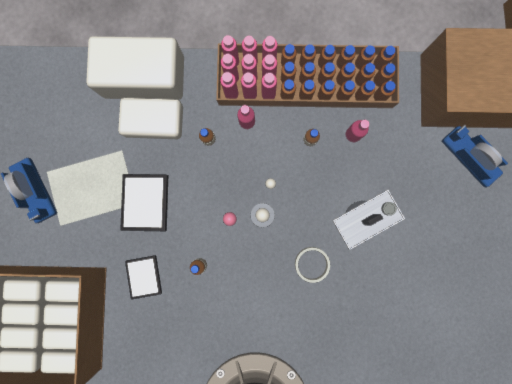

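View pics/side0.png

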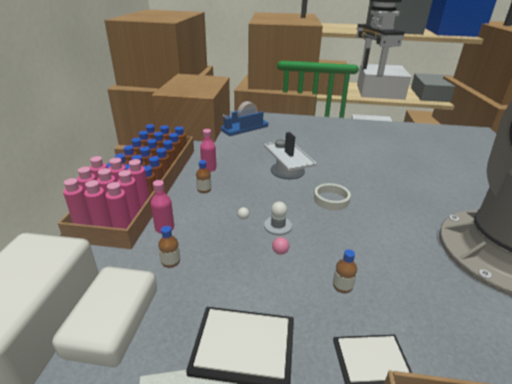

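Top view candidates for the roller are the white ball on the round steel foot (262,215), a smaller loose white ball (270,183) and a pink ball (230,219). I choose (262,215). The plates are the large one (145,202), which I choose, and a smaller one (143,277). The tray is at (369,219), with its grey pocket at (389,209) and black handle at (372,219). In the side view the ball is at (279,209) and the handle at (290,143).

```bash
cat > h.py <<'E'
import cv2,numpy as np
from plant import manip
def ray(n,px,z):
    c=manip.camera_model(n);R=np.array(c["R"]);o=-R.T@np.array(c["t"])
    d=R.T@np.linalg.inv(c["mtx"])@[px[0],px[1],1]; return o+d*(z-o[2])/d[2]
def tri(a,b):
    P=[];
    for n in("top","side"):
        c=manip.camera_model(n);P.append(np.array(c["mtx"])@np.c_[c["R"],c["t"]])
    X=cv2.triangulatePoints(P[0],P[1],np.array(a,float),np.array(b,float)).ravel();return X[:3]/X[3]
def blobs(im,roi,f,amin=15):
    x0,y0,x1,y1=roi;m=f(im[y0:y1,x0:x1].astype(int)).astype(np.uint8)
    k,l,st,ce=cv2.connectedComponentsWithStats(m)
    return [(st[i,4],ce[i]+[x0,y0],st[i,:4]+[x0,y0,0,0],l==i) for i in range(1,k) if st[i,4]>=amin]
def rect(b,roi):
    c=max(cv2.findContours(b[3].astype(np.uint8),0,2)[0],key=cv2.contourArea)
    return cv2.boxPoints(cv2.minAreaRect(c))+np.array(roi[:2])
E
python3 - <<'E'
from h import *
t=cv2.imread("pics/top0.png")[:,:,::-1];s=cv2.imread("pics/side0.png")[:,:,::-1]
warm=lambda a:(a.min(2)>135)&(a[:,:,0]-a[:,:,2]>8)
for n,im,roi in(("top",t,(245,170,282,232)),("side",s,(230,195,295,240))):
    for b in blobs(im,roi,warm,8):print(n,b[0],b[1].round(1),b[2],ray(n,b[1],.048).round(4))
roi=(100,160,180,245)
b=max(blobs(t,roi,lambda a:a.min(2)>140),key=lambda b:b[0] if b[1][0]>110 else 0)
print("plate",b[0],b[1],ray("top",b[1],.018)); B=rect(b,roi);print(np.array([ray("top",p,.018) for p in B]).round(3).tolist())
b=max(blobs(t,roi,lambda a:a.max(2)<40),key=lambda b:b[0]);B=rect(b,roi);P=np.array([ray("top",p,.018) for p in B]);print("frame",P.mean(0),P.round(3).tolist())
roi=(325,180,415,255)
b=max(blobs(t,roi,lambda a:a.min(2)>125),key=lambda b:b[0]);B=rect(b,roi);P=np.array([ray("top",p,.059) for p in B]);print("tray",b[0],P.mean(0),P.round(3).tolist(),np.linalg.norm(np.diff(P,axis=0),axis=1))
for b in blobs(t,roi,lambda a:a.max(2)<30):print("dark",b[0],b[1],b[2],ray("top",b[1],.095))
A=cv2.resize(t[165:260,215:415],None,fx=4,fy=4,interpolation=cv2.INTER_CUBIC)
C=cv2.resize(s[125:255,220:330],None,fx=2,fy=2,interpolation=cv2.INTER_CUBIC)
o=np.zeros((A.shape[0]+200,800,3),np.uint8);o[:A.shape[0]]=A;D=C[:200];o[A.shape[0]:,:D.shape[1]]=D
cv2.imwrite("pics/crop.png",o[:,:,::-1])
E
```

```text
top 62 [270.2 183.1] [266 179  10   9] [ 0.5751 -0.028   0.048 ]
top 115 [262.1 214.5] [256 208  13  14] [ 0.4952 -0.0088  0.048 ]
side 22 [275.5 206.2] [273 203   6   8] [ 0.5045 -0.0198  0.048 ]
side 24 [282.8 207. ] [281 203   5   8] [ 0.4879 -0.0194  0.048 ]
side 15 [240.5 210.9] [239 208   5   7] [0.5785 0.0107 0.048 ]
side 12 [245.9 211.7] [244 209   4   6] [0.5663 0.0115 0.048 ]
side 9 [280.8 238.3] [279 237   5   3] [0.4845 0.0897 0.048 ]
plate 1873 [142.97010144 202.14415376] [0.52205789 0.30382272 0.018     ]
[[0.459, 0.354, 0.018], [0.588, 0.355, 0.018], [0.586, 0.254, 0.018], [0.457, 0.254, 0.018]]Traceback (most recent call last):
  File "<stdin>", line 9, in <module>
ValueError: max() iterable argument is empty
```

Run:
```python
from h import *
t=cv2.imread("pics/top0.png")[:,:,::-1];s=cv2.imread("pics/side0.png")[:,:,::-1]
bs=[b for b in blobs(s,(262,190,298,226),lambda a:a.min(2)>150)];
for b in bs:print("sideball",b[0],b[1].round(1),b[2])
print("tri",tri((262.1,214.5),(279,209)))
print("tray px",t[225,350],t[232,385],t[209,389],t[219,372],t[240,330])
roi=(325,180,415,255)
for th in(110,130):
    b=max(blobs(t,roi,lambda a:a.min(2)>th),key=lambda b:b[0]);B=rect(b,roi);P=np.array([ray("top",p,.058) for p in B]);print("tray",b[0],P.mean(0).round(4),P.round(3).tolist(),np.linalg.norm(np.diff(P,axis=0),axis=1).round(3))
for b in blobs(t,(355,203,397,233),lambda a:a.max(2)<50):print("dark",b[0],b[1].round(1),b[2])
for b in blobs(t,(378,197,400,221),lambda a:a.max(2)<125):print("grey",b[0],b[1].round(1),b[2],ray("top",b[1],.0705).round(4))
A=cv2.resize(t[165:260,215:415],None,fx=4,fy=4,interpolation=cv2.INTER_CUBIC)
C=cv2.resize(s[125:225,230:330],None,fx=2.2,fy=2.2,interpolation=cv2.INTER_CUBIC)
o=np.zeros((600,800,3),np.uint8);o[:380]=A;o[380:,:220]=C
cv2.imwrite("pics/crop.png",o[:,:,::-1])
```

```text
sideball 141 [279.  206.5] [272 201  15  12]
sideball 42 [267.2 221.8] [264 217   7   9]
sideball 34 [288.1 222.4] [286 219   6   7]
tri [ 0.4954567  -0.00886047  0.04891178]
tray px [210 213 218] [131 135 141] [142 146 142] [68 67 68] [129 132 137]
tray 6509 [ 0.4943 -0.2769  0.058 ] [[0.585, -0.165, 0.058], [0.588, -0.388, 0.058], [0.404, -0.387, 0.058], [0.4, -0.167, 0.058]] [0.223 0.184 0.22 ]
tray 2543 [ 0.4748 -0.2836  0.058 ] [[0.484, -0.17, 0.058], [0.586, -0.31, 0.058], [0.465, -0.396, 0.058], [0.364, -0.257, 0.058]] [0.173 0.149 0.172]
grey 19 [382.9 207.5] [382 203   4  11] [ 0.5176 -0.3065  0.0705]
grey 26 [379.5 217. ] [378 214   5   7] [ 0.4942 -0.2981  0.0705]
```

View pics/crop.png

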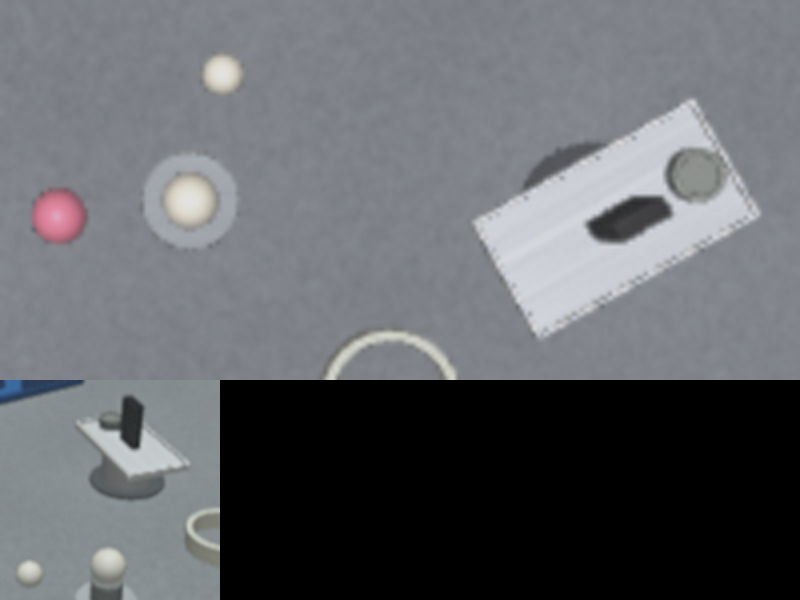

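The crop shows the 36 mm-class white ball sitting on its cradle foot (crop 190,200), and the smaller white (222,74) and pink (60,216) ones loose on the table, so my choice stands. The tray corners are at (473,222), (693,100), (760,214) and (541,338), and the pocket is at (696,174).

```bash
cat >> h.py <<'E'
from scipy.spatial.transform import Rotation as Ro
def down(a): # tool y along world angle a
    c,s=np.cos(a),np.sin(a); return Ro.from_matrix(np.array([[-s,c,0],[c,s,0],[0,0,-1]])).as_quat()
def tip(): s=manip.sense();print(round(s["clock"],2),np.round(s["tcp_pos"],4),"w",round(s["width"],4),"F",np.round(s["ft_force"],2),"M",np.round(s["ft_torque"],3));return s
E
python3 - <<'E'
from h import *
t=cv2.imread("pics/top0.png")[:,:,::-1]
roi=(325,180,415,255)
for th in(165,180):
    b=max(blobs(t,roi,lambda a:a.min(2)>th),key=lambda b:b[0]);B=rect(b,roi);P=np.array([ray("top",p,.058) for p in B]);print("tray",b[0],P.mean(0).round(4),P.round(3).tolist(),np.linalg.norm(np.diff(P,axis=0),axis=1).round(3))
c=np.array([[473,222],[693,100],[760,214],[541,338]]);P=np.array([ray("top",(p+.5)/4-.5+[215,165],.058) for p in c])
cen=P.mean(0);v=P[1]+P[2]-P[0]-P[3];yaw=np.arctan2(v[1],v[0]);ux=np.array([np.cos(yaw),np.sin(yaw)])
print("hand",cen,np.degrees(yaw),"pocket pred",cen[:2]+.056*ux,"seen",ray("top",(np.array([696,174])+.5)/4-.5+[215,165],.0705))
for k in(0,np.pi):
    q=down(yaw+np.pi/2+k)
    for p in([.4954,-.0089,.2],[.4954,-.0089,.035],[*(cen[:2]+.056*ux),.072],[cen[0],cen[1],.073],[*(np.array([.522,.304])-.056*ux),.141]):
        j=manip.ik(p,q);print(k,None if j is None else np.round(j,2))
E
```

```text
tray 1727 [ 0.4886 -0.2753  0.058 ] [[0.485, -0.185, 0.058], [0.565, -0.324, 0.058], [0.492, -0.365, 0.058], [0.412, -0.227, 0.058]] [0.16  0.084 0.16 ]
tray 1667 [ 0.4883 -0.2748  0.058 ] [[0.484, -0.186, 0.058], [0.564, -0.323, 0.058], [0.492, -0.364, 0.058], [0.413, -0.227, 0.058]] [0.159 0.083 0.158]
hand [ 0.48830912 -0.27537911  0.058     ] -59.95608903199852 pocket pred [ 0.51634628 -0.32385506] seen [ 0.51642156 -0.32062477  0.0705    ]
0 [ 0.45  0.19 -0.62  1.98  0.13  1.02  0.29]
0 [ 0.36  0.43 -0.56  2.11  0.36  0.69  0.09]
0 [ 0.74  0.49 -0.37  1.85  0.23  0.84  0.78]
0 [ 0.72  0.43 -0.4   1.96  0.23  0.8   0.72]
0 [-0.04  0.54 -0.92  1.78  0.48  1.06 -0.61]
3.141592653589793 [-1.14  0.3   1.25  2.05 -0.33  1.02 -2.35]
3.141592653589793 [-0.89  0.62  1.02  2.18 -0.78  0.77 -1.97]
3.141592653589793 [ 0.29  0.47  0.21  1.88 -0.13  0.8  -2.05]
3.141592653589793 [ 0.26  0.4   0.17  1.99 -0.1   0.76 -2.13]
3.141592653589793 [ 0.03  0.58 -1.03  1.78  0.56  1.1   2.48]
```

Tray size comes out at 160×84 mm, as specified. Next I pick up the ball.

Run:
```python
from h import *
q=down(np.radians(30))
manip.reach([.4954,-.0089,.16],q);manip.gripper_to(.65);tip()
manip.move_l([.4954,-.0089,.035],max_speed=.08);tip()
manip.gripper_to(0.3);tip()
manip.move_l([.4954,-.0089,.16],max_speed=.1);s=tip()
im=[manip.snapshot(n) for n in("top","side")]
cv2.imwrite("pics/g.png",np.hstack([cv2.resize(im[0][150:270,200:320],None,fx=3,fy=3),cv2.resize(im[1][100:260,200:340],(315,360))])[:,:,::-1])
```

```text
3.17 [ 0.4954 -0.0089  0.16  ] w 0.6498 F [-0.68  0.74  0.09] M [ 0.007 -0.171  0.022]
4.89 [ 0.4957 -0.0089  0.0354] w 0.6507 F [ 0.23 -0.12  0.23] M [-0.019 -0.123 -0.004]
5.43 [ 0.4954 -0.0089  0.035 ] w 0.3696 F [-0.36 -0.29  0.07] M [ 0.013 -0.181 -0.023]
6.83 [ 0.495  -0.0089  0.1594] w 0.3686 F [ 0.24 -0.53 -0.35] M [-0.026 -0.151  0.043]
```

View pics/g.png

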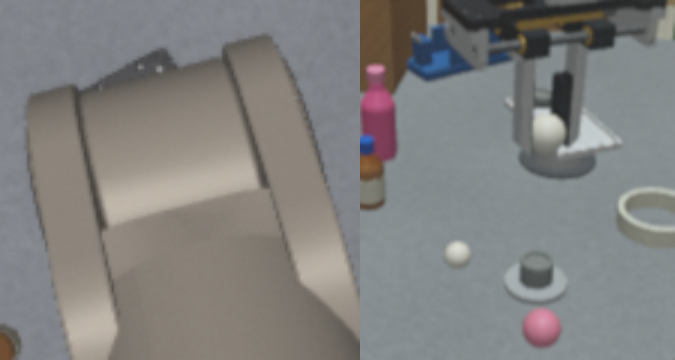

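The ball is held between the fingers with the cradle empty, and the small white and pink balls have not moved. Next I hover over the pocket.

Run:
```python
from h import *
p=np.array([.5165,-.323])
manip.move_l([*p,.16],max_speed=.15)
manip.move_l([*p,.092],max_speed=.08);manip.pause(.3);tip()
def proj(n,X):
    c=manip.camera_model(n);v=np.array(c["mtx"])@(c["R"]@np.array(X)+c["t"]);return v[:2]/v[2]
print("ball exp",proj("side",[*p,.105]),"pocket rim exp",proj("side",[*p,.0705]),proj("side",[*p,.085]))
im=manip.snapshot("side");cv2.imwrite("pics/h.png",cv2.resize(im[100:175,235:335],None,fx=8,fy=8,interpolation=cv2.INTER_CUBIC)[:,:,::-1])
im=manip.snapshot("top");cv2.imwrite("pics/ht.png",im[:,:,::-1])
```

```text
10.48 [ 0.5166 -0.3231  0.0923] w 0.3688 F [-0.1   0.54  0.33] M [-0.008 -0.108 -0.041]
ball exp [281.35644856 129.7264473 ] pocket rim exp [280.66548994 140.84349952] [280.95287686 136.2196404 ]
```

View pics/h.png

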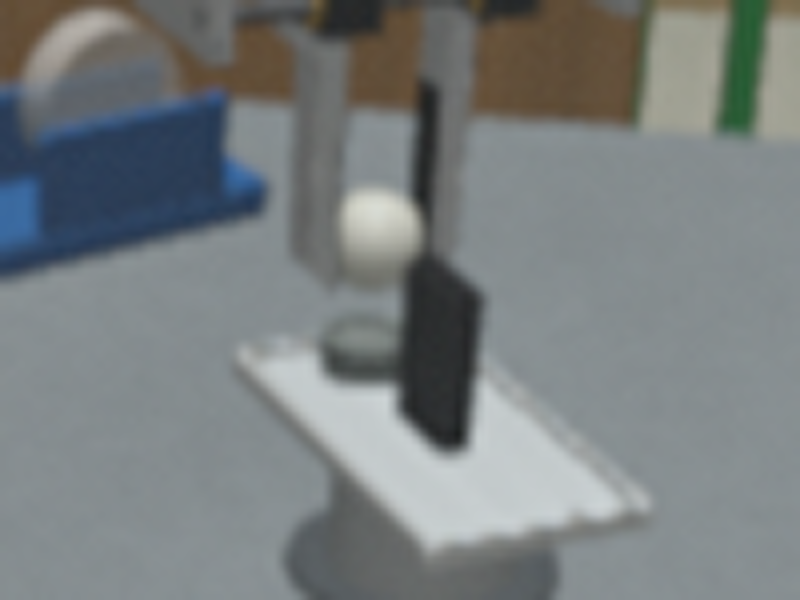

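The ball (380,237 in the crop) hangs over the pocket rim, whose centre is about (366,333). It sits about 1.5 mm too far to the image right, and both the rows and the earlier pocket reading suggest the pocket is 1–2 mm further towards +y. I make a small correction and lower the ball.

Run:
```python
from h import *
p=[.5178,-.3217]
manip.move_l([*p,.080],max_speed=.04);s0=tip()
for z in(.076,.074,.0725):
    manip.move_l([*p,z],max_speed=.02);s=tip()
    if s["ft_force"][2]-s0["ft_force"][2]>3: break
manip.gripper_to(.42);manip.pause(.2);manip.gripper_to(.6);tip()
manip.move_l([*p,.15],max_speed=.1);manip.pause(.2);tip()
im=manip.snapshot("side");cv2.imwrite("pics/p.png",cv2.resize(im[100:175,235:335],None,fx=6,fy=6,interpolation=cv2.INTER_CUBIC)[:,:,::-1])
```

```text
11.03 [ 0.5177 -0.3215  0.0796] w 0.3686 F [ 0.31  1.15 -0.18] M [-0.07  -0.077 -0.017]
11.38 [ 0.5177 -0.3217  0.0759] w 0.3696 F [-0.03 -0.5   0.27] M [-0.054 -0.095  0.001]
11.63 [ 0.5177 -0.3217  0.0739] w 0.3726 F [ 0.55 -0.37 -0.04] M [-0.036 -0.09  -0.016]
11.88 [ 0.5177 -0.3217  0.0724] w 0.3715 F [-0.17  0.89  0.27] M [-0.022 -0.061  0.036]
12.9 [ 0.5178 -0.3217  0.0725] w 0.6026 F [0.03 0.33 0.92] M [ 0.022 -0.126  0.016]
14.03 [ 0.5176 -0.3215  0.1494] w 0.604 F [-0.63 -0.37  0.21] M [-0.03  -0.11  -0.004]
```

View pics/p.png

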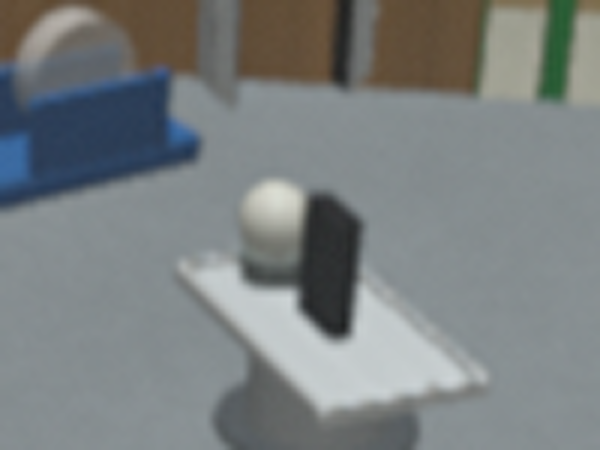

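The ball is seated in the pocket at crop (275,215), with the tray level. Next I grasp the handle and make a small test lift.

Run:
```python
from h import *
p=[.4886,-.2753]
manip.move_l([*p,.15],max_speed=.1)
manip.gripper_to(.45)
manip.move_l([*p,.073],max_speed=.06);tip()
for w in(.3,.22,.17,.0):
    manip.gripper_to(w);s=tip()
manip.pause(.3)
manip.move_l([*p,.098],max_speed=.03);manip.pause(.4);tip()
im=manip.snapshot("side");cv2.imwrite("pics/l.png",cv2.resize(im[90:175,235:335],None,fx=6,fy=6,interpolation=cv2.INTER_CUBIC)[:,:,::-1])
```

```text
16.66 [ 0.4888 -0.2754  0.0734] w 0.4513 F [ 0.89  0.3  -0.05] M [-0.003 -0.106 -0.066]
17.11 [ 0.4887 -0.2753  0.0731] w 0.2996 F [ 0.03 -1.25 -0.35] M [ 0.032 -0.087  0.018]
17.48 [ 0.4886 -0.2753  0.073 ] w 0.2194 F [-0.62 -0.79 -0.35] M [ 0.031 -0.11   0.009]
17.8 [ 0.4886 -0.2753  0.073 ] w 0.17 F [ 0.17  0.41 -0.13] M [-0.041 -0.139  0.017]
18.02 [ 0.4887 -0.2753  0.073 ] w 0.1456 F [-0.16  0.11  0.26] M [ 0.083 -0.179 -0.019]
19.7 [ 0.4886 -0.2753  0.0979] w 0.1427 F [ 0.66  0.53 -2.17] M [-0.004 -0.151 -0.01 ]
```

View pics/l.png

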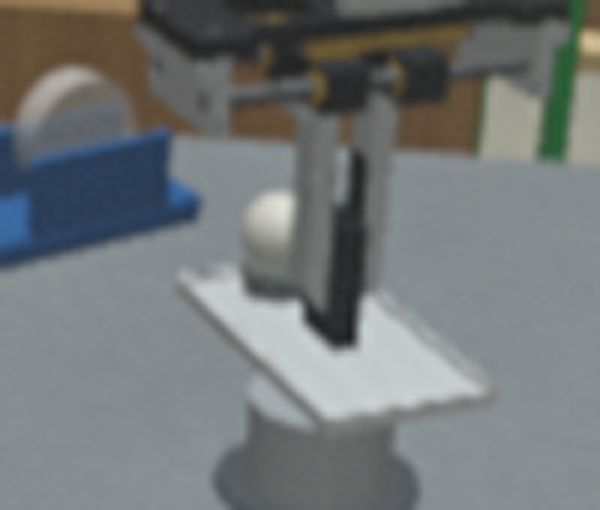

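The tray is lifted clear of the pedestal and level, with the ball in its pocket and about 2 N on the wrist. I carry it now.

Run:
```python
from h import *
o=.056*np.array([np.cos(np.radians(-60)),np.sin(np.radians(-60))])
g=np.array([.522,.3038])-o
manip.move_l([.4886,-.2753,.165],max_speed=.06)
manip.move_l([*g,.165],max_speed=.1);tip()
manip.move_l([*g,.141],max_speed=.03);manip.pause(.8);s=tip()
print(s["tool_rot"],down(np.radians(30)),np.abs(s["qd"]).max())
a=manip.snapshot("top");b=manip.snapshot("side")
cv2.imwrite("pics/f_side.png",b[:,:,::-1]);cv2.imwrite("pics/f_top.png",a[:,:,::-1])
cv2.imwrite("pics/f.png",np.hstack([cv2.resize(a[150:250,90:190],(400,400),interpolation=2),cv2.resize(b[200:384,150:334],(400,400),interpolation=2)])[:,:,::-1])
```

```text
27.44 [0.494  0.3522 0.165 ] w 0.1455 F [ 0.52 -0.05 -2.26] M [-0.018 -0.138 -0.027]
29.19 [0.494  0.3523 0.141 ] w 0.1472 F [ 0.19 -0.08 -2.48] M [ 0.024 -0.097 -0.002]
[ 4.99972733e-01  8.66041146e-01  1.02842513e-05 -3.91423145e-06] [0.5       0.8660254 0.        0.       ] 0.000990485980690376
```

View pics/f.png

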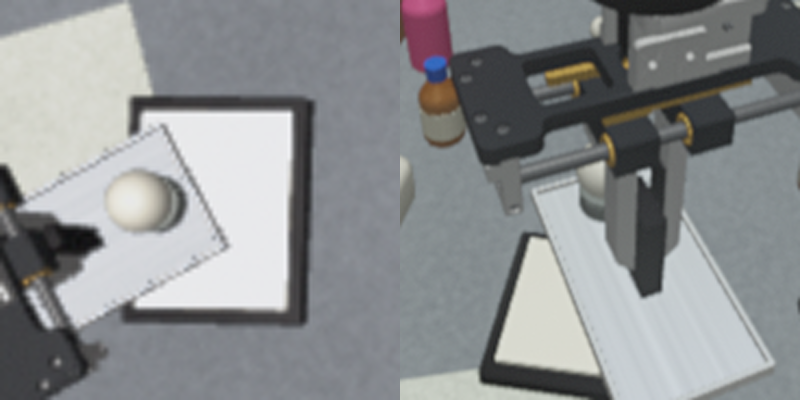

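The ball is still in the pocket, around crop (139,200), and the tray is level over the plate. The frame corners (130,97), (312,100), (305,324) and (122,320) give the plate centre.

Run:
```python
from h import *
a=cv2.imread("pics/f_top.png")[:,:,::-1]
for b in blobs(a,(114,185,142,215),lambda a:(a.min(2)>120)&(a[:,:,0]-a[:,:,2]>9),40):print(b[0],b[1],b[2],ray("top",b[1],.153))
f=lambda x,y:(np.array([x,y])+.5)/4-.5+[90,150]
print("ball eye",ray("top",f(139,200),.153)); P=np.array([ray("top",f(*c),.018) for c in((130,97),(312,100),(305,324),(122,320))]);print("plate",P.mean(0),P.round(3).tolist())
```

```text
138 [123.82608696 199.70289855] [117 193  14  15] [0.52262757 0.3047731  0.153     ]
ball eye [0.52282625 0.30353197 0.153     ]
plate [0.52233405 0.30131457 0.018     ] [[0.596, 0.362, 0.018], [0.596, 0.242, 0.018], [0.449, 0.241, 0.018], [0.449, 0.361, 0.018]]
```

Run:
```python
from h import *
tip();manip.job_done()
```

```text
29.29 [0.494  0.3523 0.141 ] w 0.1482 F [ 0.19  0.17 -2.21] M [-0.023 -0.108  0.032]
the job is handed in; nothing more can be done
```

I set the larger white ball from its cradle into the tray's pocket, lifted the tray by its handle and carried it over the larger checking plate. I handed the job in at 29.3 s, with the arm still holding the tray.

- **Ball position:** the last pictures show the ball still in the pocket at (0.523, 0.304). Two measurements of the plate centre gave (0.522, 0.304) and (0.522, 0.301), so they differ by about 2.5 mm. The ball is within about 1 to 3 mm of the middle.
- **Height:** the tray's underside is about 100 mm above the plate. This comes from the arm's own position and the tray's given dimensions, not from the cameras.
- **Level and still:** the tool points straight down to within 0.01°, the joints are still, and the wrist carries a steady 2.2–2.5 N or so.
- **One disagreement:** my two readings of the pocket position differed by about 3 mm. I corrected for this while hovering, and the ball seated cleanly.
- **Other objects:** there were no signs of contact with anything else, but I did not check every bystander's position again at the end.

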